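# Pop the module out of its dock and stop it with the other finger

### The job

Press the black eject key of the module dock with one fingertip so that the seated steel module springs out, and have the other finger stand in its path so that the module is stopped when it has come out about 2 to 4 cm, before it shoots off the dock. Grip and lift nothing and leave the other things on the table alone. Finish while still holding: the finger stays there with the module resting against it, pushed on by the ejector spring.

Things in the scene. Friction and masses are not known exactly. Their poses are not given: they have to be found in the camera images.
- dock: fixed aluminium module dock, base 200 x 130 x 24 mm. Origin at table height under the module track's centre line, z up. The module springs out along dock -x (towards the robot at zero yaw); the eject key is on the +y side. Dock frame: base x -85 to 115, y -45 to 85 mm. Behind the module a grey spring housing, top z 66 mm (x 68 to 115). Guide walls, top z 48 mm, only beside the module (x -25 to 60, |y| 23 to 27 mm)
- track_mid (a point): point on the track's centre line in the open stretch ahead of the module, level with the rail tops: dock x -46, y 0, z 34 mm. The track: two rails, |y| 11 to 22 mm, x -85 to 60 mm, and between them a 22 mm wide gap down to the base at z 24 mm. Ahead of x -25 mm the track is open above and to both sides. A finger standing here blocks the module; the key is level with it, 56 mm to dock +y
- eject_key (a joint): eject key travel in m: 0 up, 0.008 fully down (hard stop). 2 to 5 N to start, 5 to 9 N to reach the stop; springs back when let go. About 5 mm down it frees the module, which shoots out at once and, unless blocked, leaves the open end in a fraction of a second: the blocking finger must be in place as the key goes down. With the module out 15 mm or more the key may stay down or be let go
- key_top (a point): centre of the top of the black eject key: cap 34 mm (dock x) by 26 mm (dock y) in a grey housing 44 x 36 mm, top z 40 mm. Dock frame x -46, y 56 mm; z 50 mm when up, 42 mm when fully down. A fingertip on the track level with the fully pressed key is 8 mm above the rails and 14 mm below the module's top, so it blocks the module
- pusher (a joint): stroke in m of the spring pusher behind the module, along dock -x: 0 now, stops at 0.055. Pushes the module with about 4.5 N at 0 and 3 N at the end, and keeps pushing while a finger blocks the module
- module: the seated network module: plain steel block 70 (x) x 44 (y) x 22 (z) mm, about 130 g, dark stripes on top, two dark ports in front. Origin: centre of its underside, which rests on the rails at z 34 mm, at dock x 25 mm when seated; axes parallel to the dock's. A small lug under its rear is held by the key's catch
- module_nose (a point): centre of the module's front face (which leads when it springs out), 11 mm above its underside; at dock x -10 mm when seated, more negative as it comes out
- spare_module: loose spare module, plain steel block 70 x 44 x 22 mm lying on the table beside the dock (on the side away from the key); leave alone. Origin: centre of underside
- nut_jar: clear jar with white cap, 48 mm across, 60 mm high, on the table on the key side of the dock; leave alone. Origin: centre of underside
- punch_tool: grey punch-down tool about 135 mm long, 20 mm high, lying in front of the open end of the dock, across it; leave alone. Origin: underside, near mid length
- cable_tester: black hand-held tester 130 x 70 x 28 mm, to the robot's left; leave alone. Origin: centre of underside
- ceiling_sensor: white round low dome 100 mm across, 34 mm high, to the robot's left; leave alone. Origin: centre of underside
- mug: white mug 80 mm across, 90 mm high, to the robot's right; leave alone. Origin: centre of underside
- screwdriver: screwdriver lying to the robot's right; leave alone. Origin: on its axis line, at the table
There are look-alikes about, which are no part of the job. Leave any yellow look-alike of the dock alone. What is shaped like the module but green is not meant.

How it is judged:
On the way, in this order (a step that is already met when the one before it is completed fails the run):
1. the eject key is pressed (value of joint eject_key above 0.003 m).
2. the module has sprung out 15 to 45 mm and is stopped by a finger (x of module_nose in the frame of dock between -0.055 and -0.025 m and contact force between the fingers and module above 0.5 N), for 0.3 s.
At the end, for the whole second after the job is handed in: The module's front is 15 to 45 mm out from its seated position, the module lies flat on the rails (origin 30 to 39 mm above the table, tilt and yaw from the dock under 0.12 rad), is still (under 0.02 m/s), and a finger is in contact with it with more than 0.5 N, held through the last second (all of step 2 and linear speed of module below 0.02 m/s and angle between the x axis of module and the x axis of dock, either way round below 0.12 rad and angle between module's own z axis and vertical below 0.12 rad and z of module in the frame of dock between 0.03 and 0.039 m); the arm keeps its last pose, push and grip.
It fails at once if the module is lifted off its rails (height (world z) of module above 0.046 m).
It fails at once if the module gets away: it comes out more than 65 mm or falls from the dock (x of module_nose in the frame of dock below -0.075 m or height (world z) of module below 0.024 m).
It fails at once if another thing on the table is moved by more than 20 mm (distance of any of spare_module, nut_jar, punch_tool, cable_tester, ceiling_sensor, mug, screwdriver from where it was at the start of the episode above 0.02 m).
It also fails if it takes over 32 s, if anything falls off the work surface, if the arm or the gripper's body presses on something with over 40 N, if the wrist force passes 120 N, or if a joint passes its speed limit or range.

### The arm

A 6-joint arm with a two-finger parallel gripper is mounted at the origin on the work surface. World frame = base frame: x ahead of the robot, y to its left, z up, the work surface at z = 0. Lengths are in m, angles in rad, forces in N, time in s.
With the tool pointing down it reaches from about 0.4 to 0.925 m from the base axis. Payload 12.5 kg.
Tool frame: the origin (TCP) lies between the finger pads; the fingertips stand robot.tips_ahead ahead of it and the grasp point (between the pads) lies 3 mm ahead of it (robot.tips_ahead is the distance from the TCP to the fingertips, in m); z points along the fingers, y is the line along which they close (so a half turn about z gives the same grasp; the last joint's range is limited). The gripper opens to 95 mm and grips with 3 to 60 N. Pads are 20 mm wide; open, the fingers measure 119 mm over their backs; the gripper's body (75 mm by 180 mm) begins 59 mm behind the grasp point.
Start: joints at [-1.303, 0.491, 1.559, -0, 1.092, -0.106], TCP at [0.228, -0.582, 0.237] pointing down, gripper open.
Joint ranges: [-3.1, 3.1], [-0.84, 2.19], [0.05, 2.79], [-1.13, 4.28], [0.06, 2.93], [-2.69, 2.69]. Speed limits (rad/s): [2.22, 2.22, 2.79, 3.14, 3.14, 3.14].

### API

Orientations are given as a unit quaternion [w, x, y, z].
In Python, from plant import read_state, vision, order, robot gives the robot as it stands.
- The arm moves only by the tool send_rows, never from a script. Its argument "targets" is a list of rows, each a list of 7 numbers: the shift along the world's x, y, z as a fraction of full scale, then the turn, a rotation vector about the world's x, y, z as a fraction of full scale, then the opening, from 0 (shut) to 1 (fully open). A call has 1 to 5 rows; each row shifts and turns the commanded pose from where the row before left it; what a row does not reach is not made up. Full scale, the value 1, is 0.03 m for a shift and 90 degrees for a turn. A row lasts 1/10 s, in which the tool goes at most 50 mm and 8.59 degrees, less where a joint would pass 70% of its speed; a pose out of reach is approached as far as the arm can. A call with a number of a shift or a turn outside -1 to 1 is refused whole. A call with a gripper value outside its range is refused whole. The fingers move at their own pace and stop on an object; "force" is the grip in N (left out, the last holds). Time passes only in rows, so rows that do not move let the fingers close. It gives the time, the measured TCP pose, the force, the opening and the grip force at its end, in the units of the state.
- read_state(): the state, without advancing time (a new reading comes with each control period).
- vision.capture(name): name is "side" or "top"; returns a dict with "image" (400x640x3 uint8, red, green, blue), "depth" (400x640 float32, m along the optical axis (not along the pixel's ray), 0 where there is no reading), "camera_matrix" (3x3 intrinsics, pixels), "rvec" (rotation vector, rad) and "tvec" (3), from world to camera coordinates, as OpenCV has them. Camera axes: x right, y down, z forward; pixel columns grow to the right and rows downward; lengths in m; the calibration is good to about 2 mm. A picture is of the moment at which its call begins.
- order.close_job(): hands the job in; it is judged then, once.
The state is a dict: "time": time; "joint_pos": joint angles; "joint_vel": joint speeds; "joint_torque": joint torques, N m; "tool_pos": TCP position; "tcp_rot": TCP orientation; "ft_force": force on the tool from outside, world axes, zero at the start; "torque": the same for the moment, N m; "gripper_width": finger opening in m; "finger_force": force on a finger pad.
Only numpy, scipy, OpenCV 4.12 (cv2) and the standard library are available. Lean on these libraries where they do the work, as an engineer would, in place of code of your own. Each camera call takes 0.05 s, during which the arm holds its last target. There are 200 camera calls.

## Working session

There is one attempt and no reset: what is moved stays moved. The work goes in short steps, Python scripts to look and compute and a tool call to move; the robot and the scene stay as the last step left them, time stands still between calls to the robot, and variables do not carry over. Pictures are saved under pics/ and viewed, at most 10 in all, crops included, and the job is handed in when it is done.

Besides the shell and the picture viewer there is one more tool, called by a JSON object that holds its "api" and its "payload", one argument or row to a line. send_rows: Moves the arm, as the interface text tells. Shift numbers are shares of 0.03 m and turn numbers shares of 90 degrees, none past 1 either way. Its arguments: {"type":"object","properties":{"targets":{"type":"array"},"force":{"type":"number"}},"required":["targets"]}

```bash
mkdir -p pics; ls; python3 - <<'E'
from plant import read_state, vision, order, robot
import cv2, numpy as np
print(robot.tips_ahead); s=read_state(); print({k:np.round(v,3) for k,v in s.items()})
for n in("top","side"):
    c=vision.capture(n); np.savez(f"{n}0.npz",**c); cv2.imwrite(f"pics/{n}0.png",c["image"][:,:,::-1])
    R=cv2.Rodrigues(c["rvec"])[0]; print(n,(-R.T@np.ravel(c["tvec"])).round(3),R.round(2).tolist(),c["camera_matrix"].round(0).tolist())
E
```

```text
pics
0.022
{'time': np.float64(0.0), 'joint_pos': array([-1.303,  0.492,  1.559, -0.   ,  1.092, -0.106]), 'joint_vel': array([ 0.   ,  0.001,  0.001,  0.001, -0.   , -0.   ]), 'joint_torque': array([-0.0000e+00, -6.1265e+01, -2.5818e+01,  6.9000e-02,  4.8000e-02,
       -0.0000e+00]), 'tool_pos': array([ 0.228, -0.582,  0.236]), 'tcp_rot': array([-0.001,  0.983,  0.186, -0.   ]), 'ft_force': array([-1.048, -0.083, -0.273]), 'torque': array([-0.022, -0.001, -0.   ]), 'finger_force': np.float64(0.0), 'gripper_width': np.float64(0.095)}
top [ 0.359 -0.01   1.439] [[0.01, -1.0, -0.02], [-1.0, -0.01, -0.08], [0.08, 0.02, -1.0]] [[454.0, 0.0, 326.0], [0.0, 454.0, 195.0], [0.0, 0.0, 1.0]]
side [-0.043  0.905  0.963] [[-0.88, -0.48, -0.02], [-0.3, 0.58, -0.75], [0.37, -0.66, -0.66]] [[455.0, 0.0, 318.0], [0.0, 455.0, 195.0], [0.0, 0.0, 1.0]]
```

View pics/top0.png

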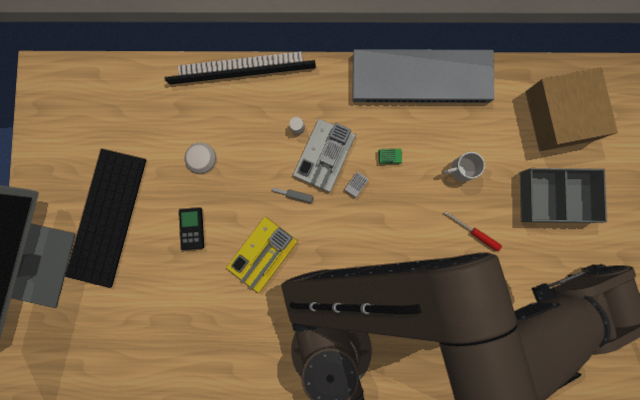

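View pics/side0.png

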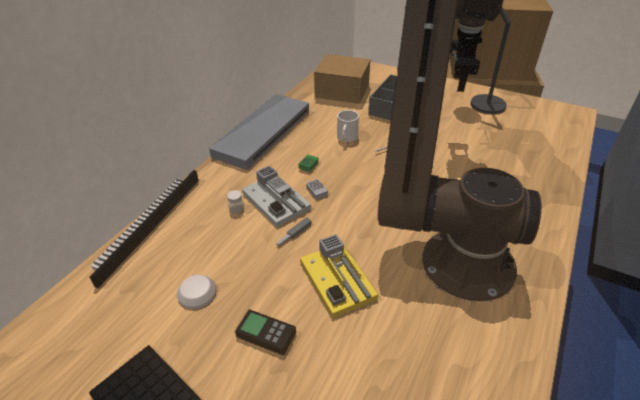

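The dock candidates in the top view are the grey aluminium one at (325,155) and the yellow look-alike at (262,255). The grey one is meant, because the description says aluminium and excludes yellow. I'll confirm it in a crop and measure it by depth and key colour.

```bash
cat > h.py <<'E'
import numpy as np, cv2
def cloud(c):
    K=c["camera_matrix"];R=cv2.Rodrigues(c["rvec"])[0];t=np.ravel(c["tvec"])
    v,u=np.mgrid[0:400,0:640];d=c["depth"]
    P=np.stack([(u-K[0,2])/K[0,0]*d,(v-K[1,2])/K[1,1]*d,d],-1)
    return (P-t)@R
def ray(c,uv,z):
    K=c["camera_matrix"];R=cv2.Rodrigues(c["rvec"])[0];t=np.ravel(c["tvec"])
    o=-R.T@t;r=R.T@np.linalg.inv(K)@np.array([*uv,1.]);return o+r*(z-o[2])/r[2]
def proj(c,P): return cv2.projectPoints(np.float64(P).reshape(-1,1,3),c["rvec"],c["tvec"],c["camera_matrix"],None)[0].reshape(-1,2)
E
python3 - <<'E'
from h import *
boxes={"top":(280,110,380,200),"side":(225,150,325,235)}
ims=[]
for n in boxes:
    c=dict(np.load(f"{n}0.npz"));x0,y0,x1,y1=boxes[n];W=cloud(c)
    sub=np.zeros((400,640),bool);sub[y0:y1,x0:x1]=1
    im=c["image"].astype(int); sat=im.max(2)-im.min(2)
    m=(sub&(W[...,2]>.012)&(sat<40)).astype(np.uint8)
    k,l,st,ce=cv2.connectedComponentsWithStats(m); b=1+st[1:,4].argmax(); m=l==b
    base=m&(W[...,2]<.03)
    r=cv2.minAreaRect(W[base][:,:2].astype(np.float32)); print(n,m.sum(),"base z",np.median(W[base][:,2]).round(4),r, cv2.boxPoints(r).round(3).tolist())
    hi=m&(W[...,2]>.058); r2=cv2.minAreaRect(W[hi][:,:2].astype(np.float32));print(" housing",np.median(W[hi][:,2]).round(3),r2)
    dk=(sub&(im.max(2)<45)&(W[...,2]>.035)).astype(np.uint8);k,l,st,ce=cv2.connectedComponentsWithStats(dk);
    for i in range(1,k):
        if st[i,4]>15: print(" dark",st[i],ce[i].round(1),"z",np.median(W[l==i][:,2]).round(3),"ray.05",ray(c,ce[i],.05).round(4))
    ims.append(cv2.resize(c["image"][y0:y1,x0:x1,::-1],(400,int(400*(y1-y0)/(x1-x0))),interpolation=cv2.INTER_CUBIC)[:340])
cv2.imwrite("pics/crop.png",np.hstack(ims))
E
```

```text
top 2622 base z 0.0244 ((0.6032156348228455, 0.03108064830303192), (0.12890219688415527, 0.20013068616390228), 66.62899017333984) [[0.4860000014305115, 0.012000000104308128], [0.6700000166893005, -0.06800000369548798], [0.7210000157356262, 0.050999999046325684], [0.5370000004768372, 0.12999999523162842]]
 housing 0.065 ((0.5318655371665955, 0.03372660279273987), (0.13060353696346283, 0.33152198791503906), 82.8502197265625)
 dark [300 161  11  12  82] [305.  166.8] z 0.051 ray.05 [0.5594 0.0879 0.05  ]
side 2044 base z 0.0237 ((0.6054914593696594, 0.031006351113319397), (0.13227564096450806, 0.20767676830291748), 67.01274108886719) [[0.48399999737739563, 0.010999999940395355], [0.675000011920929, -0.07000000029802322], [0.7269999980926514, 0.050999999046325684], [0.5360000133514404, 0.13199999928474426]]
 housing 0.065 ((0.2995443344116211, 0.4127603769302368), (0.08971619606018066, 1.1967933177947998), 39.15138244628906)
```

View pics/crop.png

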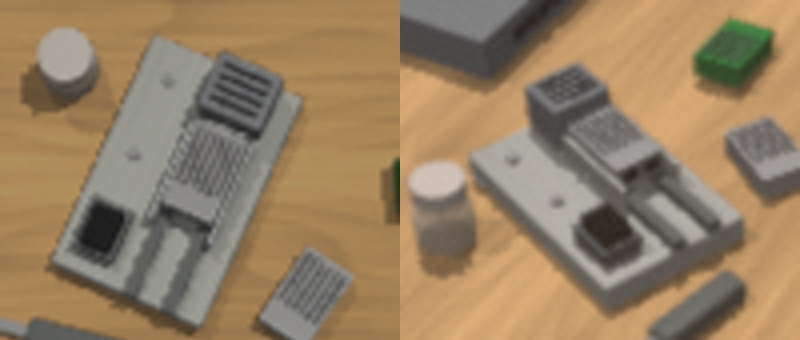

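The crop confirms the grey dock, with its black key at top-view pixel (305,167), the seated steel module near (331,150) and the housing at the far end. The base measures 129 x 200 mm at z 24 mm and the key top is at z 51 mm, all as described. The dock yaw is -23.4° and its origin is near (0.581, 0.019).

The TCP aim point is dock (-46, 28), which is world (0.5495, 0.0625). The opening is 44 mm (0.463), which puts the finger centres 56 mm apart. The turn is -45° about z.

{"api": "send_rows", "payload": {
  "targets": [
    [0.43, 0.86, 0, 0, 0, -0.05, 0.463],
    [0.43, 0.86, 0, 0, 0, -0.05, 0.463],
    [0.43, 0.86, 0, 0, 0, -0.05, 0.463],
    [0.43, 0.86, 0, 0, 0, -0.05, 0.463],
    [0.43, 0.86, 0, 0, 0, -0.05, 0.463]
  ],
  "force": 20
}}

```text
time: 0.6
tool_pos: [0.293, -0.4517, 0.2364]
tcp_rot: [-0.0, 1.0, -0.011, -0.0]
ft_force: [-0.1, 0.3, -0.3]
gripper_width: 0.0603
finger_force: 0.0
```

{"api": "send_rows", "payload": {
  "targets": [
    [0.43, 0.86, 0, 0, 0, -0.05, 0.463],
    [0.43, 0.86, 0, 0, 0, -0.05, 0.463],
    [0.43, 0.86, 0, 0, 0, -0.05, 0.463],
    [0.43, 0.86, 0, 0, 0, -0.05, 0.463],
    [0.43, 0.86, 0, 0, 0, -0.05, 0.463]
  ]
}}

```text
time: 1.1
tool_pos: [0.3575, -0.3227, 0.2365]
tcp_rot: [-0.0, 0.979, -0.206, -0.0]
ft_force: [0.3, 0.2, 0.6]
gripper_width: 0.0441
finger_force: 0.0
```

{"api": "send_rows", "payload": {
  "targets": [
    [0.43, 0.86, 0, 0, 0, 0, 0.463],
    [0.43, 0.86, 0, 0, 0, 0, 0.463],
    [0.43, 0.86, 0, 0, 0, 0, 0.463],
    [0.43, 0.86, 0, 0, 0, 0, 0.463],
    [0.43, 0.86, 0, 0, 0, 0, 0.463]
  ]
}}

```text
time: 1.6
tool_pos: [0.422, -0.1937, 0.2365]
tcp_rot: [-0.0, 0.979, -0.204, -0.0]
ft_force: [0.6, -0.6, 0.3]
gripper_width: 0.0439
finger_force: 0.0
```

{"api": "send_rows", "payload": {
  "targets": [
    [0.425, 0.854, 0, 0, 0, 0, 0.463],
    [0.425, 0.854, 0, 0, 0, 0, 0.463],
    [0.425, 0.854, 0, 0, 0, 0, 0.463],
    [0.425, 0.854, 0, 0, 0, 0, 0.463],
    [0.425, 0.854, 0, 0, 0, 0, 0.463]
  ]
}}

```text
time: 2.1
tool_pos: [0.4858, -0.0656, 0.2365]
tcp_rot: [0.0, 0.979, -0.204, -0.0]
ft_force: [0.3, -0.1, -0.0]
gripper_width: 0.0442
finger_force: 0.0
```

{"api": "send_rows", "payload": {
  "targets": [
    [0.425, 0.854, 0, 0, 0, 0, 0.463],
    [0.425, 0.854, 0, 0, 0, 0, 0.463],
    [0.425, 0.854, 0, 0, 0, 0, 0.463],
    [0.425, 0.854, 0, 0, 0, 0, 0.463],
    [0.425, 0.854, 0, 0, 0, 0, 0.463]
  ]
}}

```text
time: 2.6
tool_pos: [0.5495, 0.0625, 0.2364]
tcp_rot: [0.0, 0.979, -0.204, -0.0]
ft_force: [0.2, -0.0, -0.3]
gripper_width: 0.0437
finger_force: 0.0
```

{"api": "send_rows", "payload": {
  "targets": [
    [0, 0, -0.9, 0, 0, 0, 0.463],
    [0, 0, -0.9, 0, 0, 0, 0.463],
    [0, 0, -0.9, 0, 0, 0, 0.463],
    [0, 0, -0.9, 0, 0, 0, 0.463],
    [0, 0, -0.9, 0, 0, 0, 0.463]
  ]
}}

```text
time: 3.1
tool_pos: [0.5491, 0.0614, 0.1004]
tcp_rot: [0.0, 0.979, -0.204, -0.0]
ft_force: [0.9, 0.5, 0.3]
gripper_width: 0.0444
finger_force: 0.0
```

```bash
python3 - <<'E'
from h import *
from plant import read_state, vision
s=read_state();print(s["tool_pos"].round(4),s["tcp_rot"].round(3),s["joint_pos"].round(2),s["gripper_width"],s["ft_force"].round(2))
ims=[]
for n,(x0,y0,x1,y1) in {"top":(280,110,380,200),"side":(225,130,325,215)}.items():
    c=vision.capture(n);np.savez(n+"1.npz",**c)
    im=cv2.resize(c["image"][y0:y1,x0:x1,::-1],None,fx=4,fy=4,interpolation=cv2.INTER_CUBIC)
    th=np.deg2rad(-23.4);R=np.array([[np.cos(th),-np.sin(th)],[np.sin(th),np.cos(th)]])
    p=s["tool_pos"];z=p[2]-.022
    D=lambda q,z:np.r_[np.array([.5805,.0185])+R@np.array(q)/1000,z]
    for P,col in [(D((-46,56),.05),(0,0,255)),(D((-46,0),.034),(0,255,0)),(np.r_[p[:2]+R@[0,.028],z],(255,0,0)),(np.r_[p[:2]-R@[0,.028],z],(255,0,0)),(D((-10,0),.056),(0,255,255))]:
        u=(proj(c,P)[0]-[x0,y0])*4; cv2.circle(im,tuple(int(a) for a in u),3,col,-1)
    ims.append(im[:340])
cv2.imwrite("pics/near.png",np.hstack(ims))
E
```

```text
[0.5491 0.0614 0.1004] [ 0.     0.979 -0.204 -0.   ] [-0.01  0.57  1.87 -0.    0.7   1.97] 0.04436942829831472 [0.9  0.49 0.32]
```

View pics/near.png

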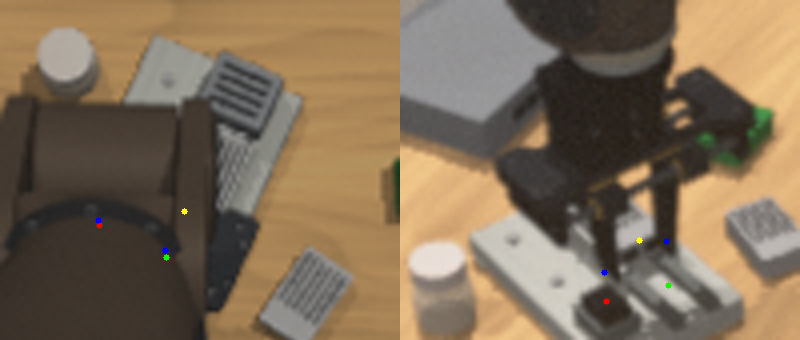

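The top view is blocked by the wrist. In the side view both fingertips (blue, crop (604,272) and (666,241)) stand right above the key (red, (606,301)) and the track midpoint (green, (668,285)). I'll go down to just above the key and then press.

{"api": "send_rows", "payload": {
  "targets": [
    [0, 0.02, -0.4, 0, 0, 0, 0.463],
    [0, 0.01, -0.3, 0, 0, 0, 0.463],
    [0, 0, -0.1, 0, 0, 0, 0.463],
    [0, 0, 0, 0, 0, 0, 0.463]
  ]
}}

```text
time: 3.6
tool_pos: [0.5493, 0.0623, 0.0777]
tcp_rot: [0.0, 0.979, -0.204, -0.0]
ft_force: [0.4, -0.2, 0.4]
gripper_width: 0.0438
finger_force: 0.0
```

{"api": "send_rows", "payload": {
  "targets": [
    [0, 0, -0.11, 0, 0, 0, 0.463],
    [0, 0, -0.11, 0, 0, 0, 0.463],
    [0, 0, -0.11, 0, 0, 0, 0.463],
    [0, 0, -0.11, 0, 0, 0, 0.463],
    [0, 0, 0, 0, 0, 0, 0.463]
  ]
}}

```text
time: 4.1
tool_pos: [0.5491, 0.0624, 0.0643]
tcp_rot: [-0.0, 0.979, -0.205, -0.0]
ft_force: [-1.8, 0.9, 4.3]
gripper_width: 0.044
finger_force: 4.3
```

{"api": "send_rows", "payload": {
  "targets": [
    [0, 0, 0, 0, 0, 0, 0.463],
    [0, 0, 0, 0, 0, 0, 0.463],
    [0, 0, 0, 0, 0, 0, 0.463],
    [0, 0, 0, 0, 0, 0, 0.463],
    [0, 0, 0, 0, 0, 0, 0.463]
  ]
}}

```text
time: 4.6
tool_pos: [0.5491, 0.0623, 0.0644]
tcp_rot: [0.0, 0.979, -0.204, -0.0]
ft_force: [-3.1, 1.7, 3.9]
gripper_width: 0.0444
finger_force: 4.3
```

```bash
python3 - <<'E'
from h import *
from plant import read_state, vision
s=read_state();print(s["tool_pos"].round(4),s["gripper_width"],s["ft_force"].round(2),s["torque"].round(2))
c=vision.capture("side");np.savez("side2.npz",**c)
cv2.imwrite("pics/after.png",cv2.resize(c["image"][130:230,215:325,::-1],None,fx=6,fy=6,interpolation=cv2.INTER_CUBIC))
E
```

```text
[0.5491 0.0623 0.0644] 0.04436012183102621 [-3.14  1.68  3.89] [ 0.56  0.4  -0.1 ]
```

View pics/after.png

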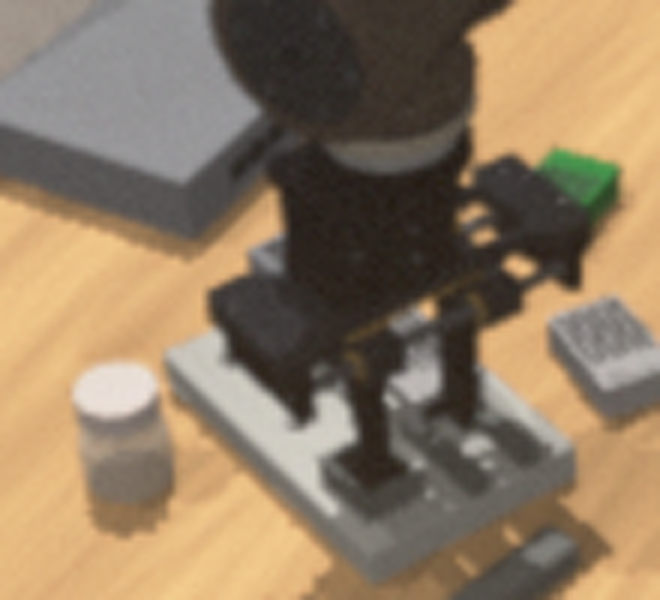

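After the press, the image shows one finger on the key (375,460) and the other on the track (460,410) with the module's front up behind it. The side force of 3.5 N points exactly along dock -x, which matches the ejector spring. I'll check the module's position by depth before handing in.

```bash
python3 - <<'E'
from h import *
from plant import vision
th=np.deg2rad(-23.4);R=np.array([[np.cos(th),-np.sin(th)],[np.sin(th),np.cos(th)]])
for n,c in [("top0",dict(np.load("top0.npz"))),("side0",dict(np.load("side0.npz"))),("side2",dict(np.load("side2.npz"))),("top2",vision.capture("top"))]:
    W=cloud(c).reshape(-1,3);d=(W[:,:2]-[.5805,.0185])@R
    m=(abs(d[:,1])<.018)&(W[:,2]>.050)&(W[:,2]<.060)&(d[:,0]>-.08)&(d[:,0]<.067)
    im=c["image"].reshape(-1,3).max(1); m&=im>70
    x=np.sort(d[m,0]*1000); print(n,m.sum(),x[:4].round(),x[-4:].round())
E
```

```text
top0 243 [-10. -10. -10. -10.] [64. 64. 64. 65.]
side0 167 [-9. -8. -8. -8.] [60. 60. 61. 62.]
side2 63 [-35. -35. -34. -33.] [24. 25. 27. 28.]
top2 20 [10. 18. 19. 20.] [50. 56. 58. 64.]
```

The module's front is at dock x ≈ -35 mm, so it has come out about 25 mm (it was at -10 mm), and it rests on the finger with 3.5 N. I'm handing in.

```bash
python3 -c "
from plant import order; print(order.close_job())"
```

```text
the job is handed in; nothing more can be done
None
```

I pressed the eject key with one fingertip and handed the job in: the module sprang out about 25 mm and is resting against the other finger, which is still holding it at about 3.5 N (no verdict was returned).

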